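Open the spring ring clamp to its marker and hold it

TASK

Unlock the spring clamp on the bench: draw its upright wooden-handled locking pin out of the bridge and put the pin into the plain steel cup standing on the right, leaving the cup upright. Then pull the clamp's knob toward its front until the pointer on the slide stands level with the little marker on the side rail, and keep it there so that a pastry ring can be put in: the program finishes while still gripping the knob, for the spring would shut the jaw. Leave the jar, the pastry ring and the bottle where they stand.

Things in the scene. Friction and masses are not known exactly. Their poses are not given: they have to be found in the camera images.
- clamp: bench clamp for pastry rings, fixed to the worktop: steel base plate 320 mm long (x) by 130 mm wide (y) by 8 mm thick, origin at the centre of its underside. +x points to its back, where a wooden fixed jaw stands 52 mm high; its slide is pulled toward -x, the front. Turned up to 0.3 rad from facing the robot. A steel bridge (34 mm along x, 89 mm along y, top at z 46 mm) crosses the slide at the origin; the locking pin stands in its hole
- pin_grip (a point): point on the axis of the locking pin, in the middle of its straight handle. The pin is loose, 127 mm long, 80 g or so, upright along z: steel shank 10 mm across and 36 mm long, a collar 23 mm across, then a round wooden handle 86 mm long, 18 mm across, whose top lies 30 mm above this point. At the start the shank passes down through the bridge and through the slide and locks it; lifting it 40 mm frees it
- pin_foot (a point): lower end of the locking pin's shank, 97 mm below pin_grip
- pin_cup_in (a point): centre of the inner floor of the plain steel cup that takes the pin; loose, 90 mm high, mouth 64 mm outside and 58 mm inside, narrowing a little to the bottom, no handle, about 0.45 kg. The rim lies 86 mm above this point. It stands upright to the right of the clamp, nearer or farther than the jar
- knob_grip (a point): point on the axis of the slide's upright round wooden knob, 23 mm across, at the front of the slide, in the middle of its straight part (which is 30 mm high); moves with the slide, axes as the clamp's; 64 mm above the worktop and 20 mm below the knob's top
- pointer_tip (a point): free end of the pointer, a dark steel tab 6 mm wide that stands out from the slide's left side toward the marker rail; 20 mm behind the knob's axis, moves with the slide
- mark (a point): centre of the marker, a small dark steel clip 6 mm wide with an upright fin whose top is 38 mm above the worktop, set on the rail along the clamp's left side; axes as the clamp's. The pointer is level with it when both have the same place along the clamp's x. 40 to 70 mm in front of the pointer at the start; fixed, the pointer passes beside it without touching
- jaw (a joint): travel of the slide with the moving jaw, m: 0 shut, grows as the knob is pulled to the clamp's front, at most 0.085. A spring always draws it shut: about 3.6 N at 0, rising by 0.6 N per 10 mm (7.8 N at 70 mm)
- jar: small spice jar with white lid, 40 mm across, 72 mm high, loose bystander right of the clamp; origin under its centre
- ring: fluted steel pastry ring, 55 mm across, 30 mm high, loose bystander left of the clamp; origin under its centre
- bottle: brown glass bottle with black cap, 47 mm across, 118 mm high, loose bystander behind on the right; origin under its centre
- lock_pin: the locking pin itself; origin at pin_foot, z along the pin to its handle
Things that resemble listed ones, but are neither listed nor needed, are in the scene too. Leave any green look-alike of the lock_pin alone.

How it is judged:
By the outcome, as a careful person would: the job done as asked, in the order asked, and still so for the second after the job is handed in, while the arm keeps its last pose, push and grip.
It also fails if it takes over 51 s, if anything falls off the work surface, if the arm or the gripper's body presses on something with over 40 N, if the wrist force passes 120 N, or if a joint passes its speed limit or range.

ROBOT

A 6-joint arm with a two-finger parallel gripper is mounted at the origin on a cart in front of the work surface, level with it; the furniture and walls round the work are solid. World frame = base frame: x ahead of the robot, y to its left, z up, the work surface at z = 0. Lengths are in mm, angles in rad, forces in N, time in s.
With the tool pointing down it reaches from about 275 to 825 mm from the base axis. Payload 5.2 kg.
Tool frame: the origin (TCP) lies at the very end of the fingers, on their centre line; the grasp point (between the pads) lies 19 mm behind it; z points along the fingers, y is the line along which they close (so a half turn about z gives the same grasp; the last joint's range is limited). The gripper opens to 93 mm and grips with 3 to 60 N. Pads are 15 mm wide; open, the fingers measure 128 mm over their backs; the gripper's body (75 mm by 188 mm) begins 65 mm behind the grasp point.
Start: joints at [0.917, 0.259, 1.535, -0, 1.348, -0.203], TCP at [239.607, 495.069, 218.653] pointing down, gripper open.
Joint ranges: [-3.14, 3.14], [-0.91, 2.08], [0.19, 2.58], [-1.22, 4.36], [0.22, 2.71], [-3.12, 3.12]. Speed limits (rad/s): [2.57, 2.57, 3.14, 3.14, 3.14, 3.14].

INTERFACE

Orientations are given as [roll, pitch, yaw] about the fixed x, y, z axes, in that order (R = Rz(yaw) Ry(pitch) Rx(roll)).
In Python, from bench import robot gives the robot as it stands. The module is installed in compiled form; this text tells all that it offers. Calls block until the motion is done:
- robot.move_ptp(position, orientation): joint-space move of the TCP to a pose.
- robot.move_linear(position, ori=None, speed=150, f_stop=None): straight line of the TCP; ori=None keeps the orientation; speed is the mean speed in mm/s. With f_stop (N) it stops when the force on the tool has changed by that much, and returns True; else False.
- robot.move_j(angles): joint-space move.
- robot.move_gripper(opening): opening from 0.0 (shut) to 1.0 (fully open); the grip force is fixed at half the most; returns when the fingers have stopped.
- robot.sleep(seconds).
- robot.inverse_kinematics(position, orientation): joint angles nearest the present ones, or None.
- robot.get_image(name): name is "side" or "top"; returns a dict with "img" (384x512x3 uint8, blue, green, red), "fovy" (degrees; the focal length in pixels is half the picture's height over the tangent of half this angle, whatever the lens; pixels are square), "cx", "cy" (the principal point, pixels), "eye" and "orientation" of the camera in the world. Camera axes: x right, y down, z forward; pixel columns grow to the right and rows downward; lengths in mm; the calibration is good to about 2 mm. A picture is of the moment at which its call begins. There is no depth.
A pose or a line that the arm cannot do raises robot.MotionError and nothing moves.
- robot.hand_in(): hands the job in; it is judged then, once.
Readings, each from a call of its own:
- robot.current_t(): time.
- robot.current_qpos(): joint angles.
- robot.current_joint_vel(): joint speeds.
- robot.current_joint_efforts(): joint torques, N m.
- robot.current_tcp_pos(): TCP position.
- robot.current_eef_rot(): TCP orientation.
- robot.current_contact_force(): force on the tool from outside, world axes, zero at the start.
- robot.current_ft_torque(): the same for the moment, N m.
- robot.current_gripper_width(): opening from 0.0 (shut) to 1.0 (fully open).
- robot.current_finger_force(): force on a finger pad.
Only numpy, scipy, OpenCV 4.12 (cv2) and the standard library are available. Lean on these libraries where they do the work, as an engineer would, in place of code of your own. Each camera call takes 0.05 s, during which the arm holds its last target. There are 200 camera calls.

## Working session

There is one attempt and no reset: what is moved stays moved. The work goes in short steps, each a Python script; the robot and the scene stay as the last script left them, time stands still between calls to the robot, and variables do not carry over. Pictures are saved under pics/ and viewed, at most 10 in all, crops included, and the job is handed in when it is done.

```bash
mkdir -p pics; cat > h.py <<'E'
import numpy as np, cv2
from bench import robot
from scipy.spatial.transform import Rotation as R
def cam(n):
    d=robot.get_image(n); d['f']=d['img'].shape[0]/2/np.tan(np.radians(d['fovy'])/2)
    o=np.array(d['orientation'],float)
    d['R']=o if o.shape==(3,3) else R.from_euler('xyz',o).as_matrix()
    d['eye']=np.array(d['eye'],float); return d
def ray(d,u,v):
    r=d['R']@np.array([(u-d['cx'])/d['f'],(v-d['cy'])/d['f'],1]); return r/np.linalg.norm(r)
def onz(d,u,v,z):
    r=ray(d,u,v); return d['eye']+r*(z-d['eye'][2])/r[2]
def proj(d,p):
    c=d['R'].T@(np.array(p,float)-d['eye']); return c[:2]/c[2]*d['f']+[d['cx'],d['cy']]
def cross(d1,p1,d2,p2):
    a,b=ray(d1,*p1),ray(d2,*p2)
    t=np.linalg.lstsq(np.c_[a,-b],d2['eye']-d1['eye'],rcond=None)[0]
    A,B=d1['eye']+a*t[0],d2['eye']+b*t[1]; return (A+B)/2,np.linalg.norm(A-B)
E
python3 - <<'E'
from h import *
for n in('top','side'):
    d=cam(n); cv2.imwrite(f'pics/{n}0.png',cv2.resize(d['img'],(800,600),interpolation=cv2.INTER_CUBIC)); print(n,d['f'],d['cx'],d['cy'],d['eye'],d['orientation'],d['img'].shape)
print(robot.current_t(),robot.current_eef_rot())
E
```

```text
top 471.0790294472563 260.3291158761437 200.28683052937274 [ 420.50514679  -37.90120987 1063.12351513] [-2.93123308 -0.004696   -1.68857243] (384, 512, 3)
side 394.54929459076425 258.1102559596409 197.43232448235167 [ 284.03356728 -650.74831042  635.44932325] [-2.24188935e+00  7.91890424e-04 -5.48939799e-01] (384, 512, 3)
0.1 [-3.13997390e+00 -3.00481586e-04  2.69084672e+00]
```

View pics/top0.png

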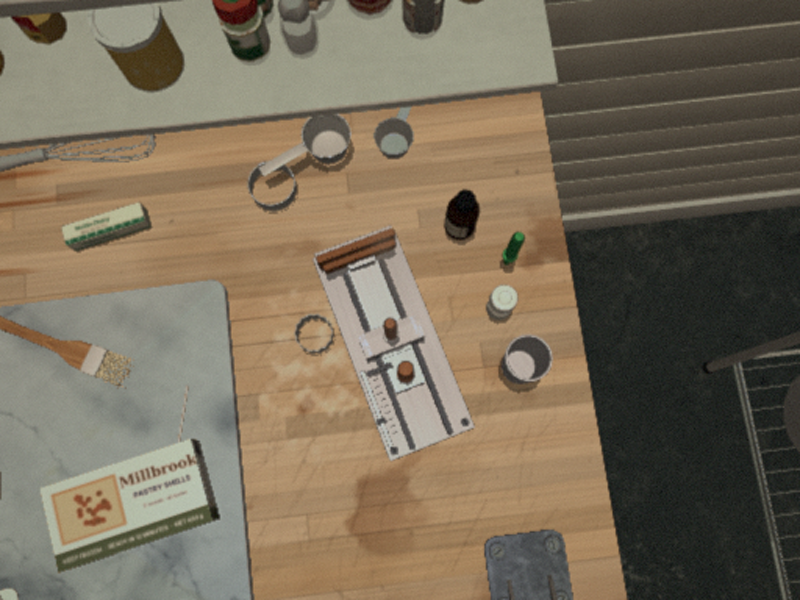

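View pics/side0.png

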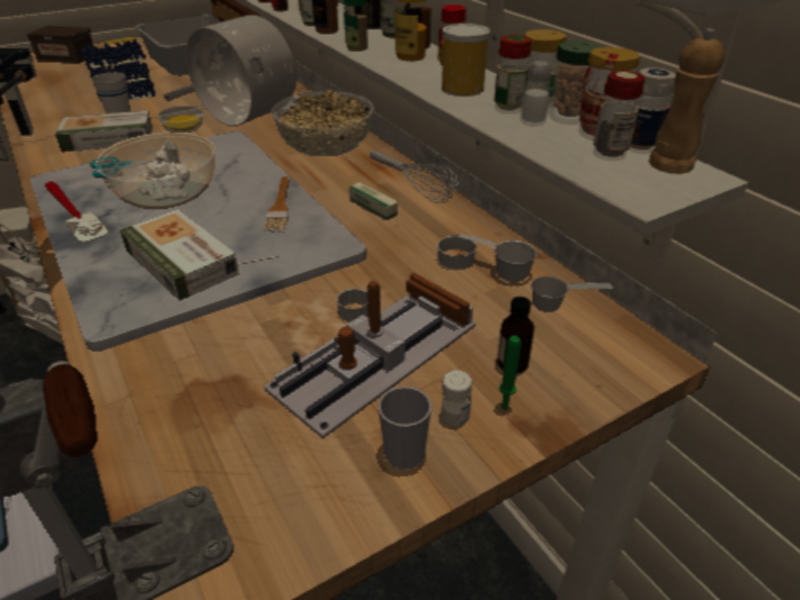

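The top view (800x600 scale) shows the brown pin's top at (391,323), the knob at (406,370) and the base plate's corners at (316,258), (397,232), (472,428) and (394,458).

- **Pin candidates:** the brown one at (391,323) and the green one at (514,248). The brown one fits, as it stands in the bridge.
- **Cup candidates:** the plain cup at (527,360), and cups with handles at (327,138) and (394,137). The one at (527,360) fits, as it has no handle and stands right of the clamp.

An enlarged crop should confirm these and show the pointer and marker.

```bash
python3 - <<'E'
from h import *
t=cam('top'); s=cam('side')
a=t['img'][140:300,195:365]; b=s['img'][170:305,165:345]
A=cv2.resize(a,(400,376),interpolation=cv2.INTER_CUBIC)
cv2.imwrite('pics/crop1.png',np.hstack([cv2.resize(a[:,:],None,fx=2.35,fy=2.35,interpolation=cv2.INTER_CUBIC)[:376,:399],cv2.resize(b,(400,300),interpolation=cv2.INTER_CUBIC)[:376] if 0 else cv2.copyMakeBorder(cv2.resize(b,(400,300),interpolation=cv2.INTER_CUBIC),0,76,0,0,cv2.BORDER_CONSTANT)]))
k=1.5625
T=lambda u,v,z:onz(t,u/k,v/k,z)[:2].round(1)
c=[T(316,258,8),T(397,232,8),T(472,428,8),T(394,458,8)]
print('corners',c,'centre',np.mean(c,0))
f=(c[0]+c[1]-c[2]-c[3])/2; print('yaw',np.arctan2(f[1],f[0]),np.linalg.norm(f))
for n,pt,ps in(('pin top',(391,323),(374,285)),('knob top',(406,370),(346,331)),('cup rim',(527,358),(405,403)),('jar top',(504,299),(457,379)),('bottle top',(464,200),(521,304))):
    p,e=cross(t,np.array(pt)/k,s,np.array(ps)/k); print(n,p.round(1),round(e,1))
print('cup@90',T(527,358,90),'pin@z137',T(391,323,137),'ring',T(315,335,15))
E
```

```text
corners [array([742.5,  55.1]), array([768.7, -69.3]), array([ 467.1, -141.6]), array([438.6, -27. ])] centre [604.225 -45.7  ]
yaw 0.24967510429997855 312.43783781738085
pin top [607.  -44.  131.9] 0.6
knob top [552.  -57.4  82.4] 3.3
cup rim [ 547.9 -219.7   89.7] 2.9
jar top [ 635.8 -204.2   70.7] 3.2
bottle top [ 770.9 -163.2  110.8] 2.4
cup@90 [ 546.5 -219.1] pin@z137 [605.6 -43.8] ring [625.3  66.5]
```

View pics/crop1.png

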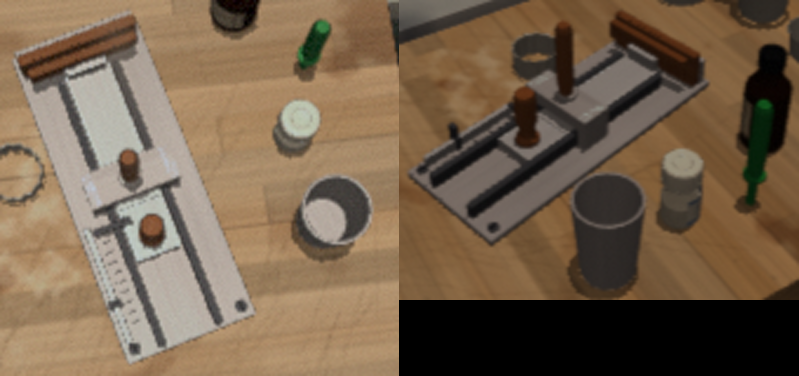

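The crop confirms the brown pin in the bridge and the handleless cup at right. The marker fin is at crop (116,303) in the top view and (453,126) in the side view, and the pointer tip is at about (95,231). Next I fetch the pin.

```bash
python3 - <<'E'
from h import *
t=cam('top'); s=cam('side')
np.savez('before.npz',top=t['img'],side=s['img'])
p,e=cross(t,(244.4,268.9),s,(188.9,226.7)); print('mark top',p,e)
for w in(.247,.247+np.pi,.247-np.pi):
    print(w,robot.inverse_kinematics([605.5,-44,230],[np.pi,0,w]))
ws=[w for w in(.247+np.pi,.247,) ]
w=min(ws,key=lambda w:abs((q:=robot.inverse_kinematics([605.5,-44,230],[np.pi,0,w]))[5]) if robot.inverse_kinematics([605.5,-44,230],[np.pi,0,w]) is not None else 9)
robot.move_ptp([605.5,-44,215],[np.pi,0,w])
print(robot.current_t(),w)
hit=robot.move_linear([605.5,-44,96],speed=120,f_stop=8); print(hit,robot.current_tcp_pos())
if not hit:
    robot.move_gripper(0); print(robot.current_gripper_width()*93,robot.current_finger_force())
    robot.move_linear([605.5,-44,120],speed=60)
    print(robot.current_contact_force(),robot.current_gripper_width()*93)
    robot.move_linear([605.5,-44,228],speed=120)
print(robot.current_t(),robot.current_contact_force(),robot.current_gripper_width()*93)
s=cam('side'); t=cam('top'); cv2.imwrite('pics/s1.png',np.hstack([cv2.resize(s['img'][60:360,120:320],(400,600)),cv2.resize(t['img'][60:360,180:380],(400,600))]))
E
```

```text
mark top [490.76379206 -16.37735885  36.89614594] 0.5926135458681037
0.247 [-2.56076438e-01  3.54746689e-01  1.37284731e+00 -4.44089210e-16
  1.41399865e+00  1.06771989e+00]
3.388592653589793 [-0.25607644  0.35474669  1.37284731  0.          1.41399865 -2.07387277]
-2.8945926535897932 [-0.25607644  0.35474669  1.37284731  0.          1.41399865 -2.07387277]
2.625 0.247
False [606.12937371 -44.11924169  96.83782244]
17.612648458614963 29.981133188884996
[-0.14956316  1.94577919  1.14695536] 17.437732431780184
6.5333 [ 0.43996089  0.2793799  -0.70195135] 17.60834486725546
```

View pics/s1.png

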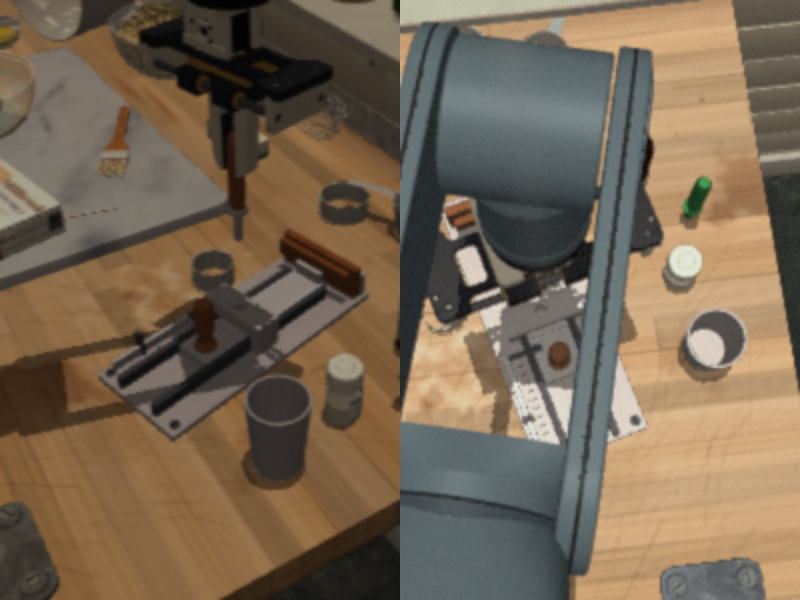

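The pin is out and hangs straight in the gripper, with its foot at crop (238,238). The cup is unmoved. Next I place the pin in it.

```bash
python3 - <<'E'
from h import *
s=cam('side'); print('foot px seen',(238/2+120,238/2+60),'exp',proj(s,[605.5,-44,142]))
w=.247; c=[547,-219.5]
robot.move_linear(c+[230],speed=180)
hit=robot.move_linear(c+[100],speed=100,f_stop=6); p=robot.current_tcp_pos(); print(hit,p,robot.current_contact_force())
s=cam('side'); cv2.imwrite('pics/s2.png',cv2.resize(s['img'][100:340,120:440],(800,600)))
print(robot.current_t())
E
```

```text
foot px seen (239.0, 179.0) exp [238.4834007  178.86171288]
False [ 547.46601259 -219.76751242  100.73087254] [ 0.23547568  0.0543364  -0.58406711]
9.3583
```

View pics/s2.png

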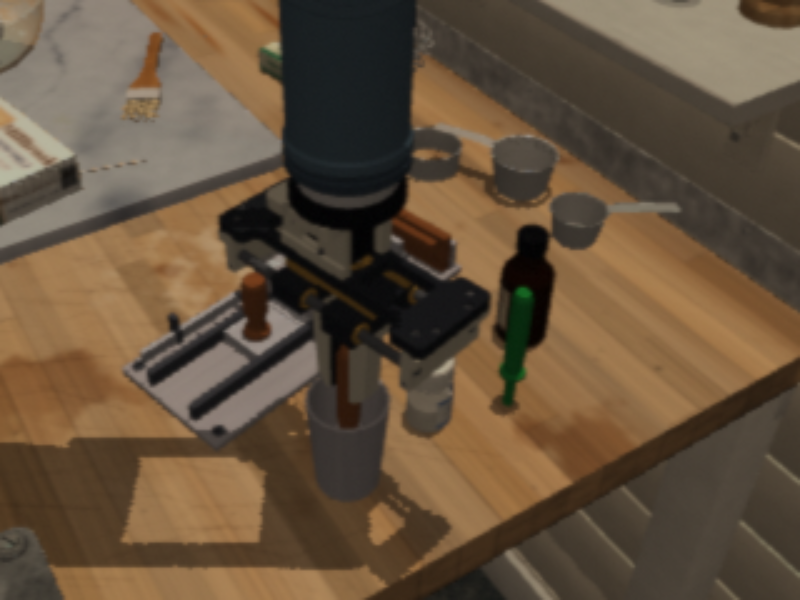

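The pin is inside the cup mouth at (350,410) with the fingers above the rim, so I release it and check. I'll also measure the knob, mark and pointer more closely from the clear early images.

```bash
python3 - <<'E'
from h import *
robot.move_gripper(.7); robot.sleep(.3)
robot.move_linear([547,-219.5,215],speed=200)
robot.move_linear([470,-130,215],speed=250)
s=cam('side'); t=cam('top'); b=np.load('before.npz')
cv2.imwrite('pics/s3.png',np.hstack([cv2.resize(s['img'][200:310,170:310],(400,314),interpolation=cv2.INTER_CUBIC),cv2.resize(b['top'][220:298,225:325],(400,314),interpolation=cv2.INTER_CUBIC)]))
def brown(im,x0,x1,y0,y1):
    h=cv2.cvtColor(im[y0:y1,x0:x1],cv2.COLOR_BGR2HSV)
    m=cv2.inRange(h,(0,120,30),(14,255,170)); n,l,st,c=cv2.connectedComponentsWithStats(m); i=1+st[1:,4].argmax(); return st[i],c[i]+[x0,y0]
for im,bx in((b['top'],(245,275,225,250)),(b['side'],(208,235,200,242))): print(brown(im,*bx))
g=cv2.cvtColor(b['top'],cv2.COLOR_BGR2GRAY); print(g[262:274,238:252]); print(g[232:246,230:250])
print(robot.current_t())
E
```

```text
(array([10,  7,  9, 12, 91], dtype=int32), array([259.10989011, 237.36263736]))
(array([  8,   9,  12,  27, 239], dtype=int32), array([221.46861925, 221.78242678]))
[[177 172 178 190 180 164 177 178 178 179 173 163 175 173]
 [169 163 146 185 174 120 172 178 167 168 154 138 177 178]
 [139 170 142 186 176 148 174 171 154 144 143 170 181 179]
 [136 178 175 181 187 182 168 176 178 178 174 180 177 178]
 [125 173 172 153 184 171 126 161 174 179 177 175 177 174]
 [134 152 176 163 178 157 106 107 145 176 175 164 158 163]
 [132 139 164 110 106  92  72  71 109 161 165 135 134 173]
 [127 127 153  97  80  71  69  75  85 117 158 175 172 180]
 [134 126 126 100  74  78 111 111  98 137 177 180 181 177]
 [126 117 111 111  82 109 180 175 145 175 178 182 176 163]
 [122 124 128 141 144 141 189 186 176 179 180 178 159 133]
 [126 129 120 124 181 178 183 188 180 172 177 174 147 173]]
[[173 178 172 176 168 127 133 165 174 175 158  78  75  75  78 110 160 115
  116 108]
 [175 177 175 179 179 172 174 177 174 176 166 104  81  72  78 100  87  74
   83  81]
 [179 173 179 178 179 176 176 177 173 175 177 148  90  5
[... 271 characters left out ...]
6
  189 198]
 [161 188 178 133 125  88  74  72  76  75  69  71  95  82  76  77  84 120
  176 195]
 [171 174 191 175 112  78  80  85  75  75  89  95 123 115  74  73  76  82
  128 188]
 [163 128 185 182 135 101  79  97 123 127 122 136 172 160  82  74  75  80
  127 182]
 [163 140 178 186 172 153 124 135 173 176 169 157 175 164 116  81  75  80
  110 141]
 [169 166 154 187 181 154 171 178 175 161 150 132 170 176 159  86  77  79
   83 129]
 [153 171 149 184 184 164 180 179 163 122 141 164 174 174 165 101  76  79
   83 124]
 [123 173 174 183 190 180 164 176 178 172 172 172 173 175 172 135  79  74
   82 106]
 [117 169 170 160 187 181 150 174 178 177 178 174 170 169 174 160  81  74
   79  83]]
12.025
```

View pics/s3.png

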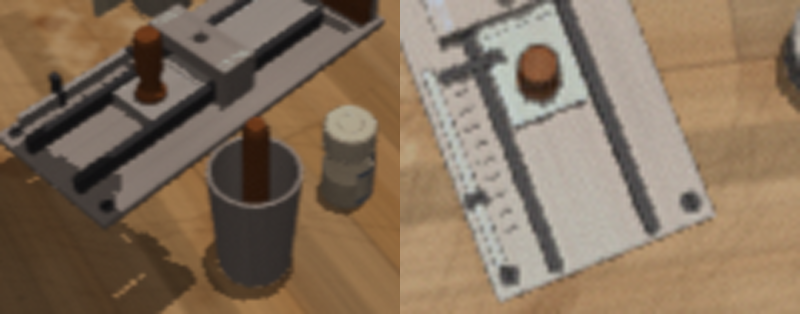

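The pin stands in the upright cup at left-crop (255,160), and the bridge hole is empty. Next I grip the knob, pull 55 mm and look again.

```bash
python3 - <<'E'
from h import *
w=.247; u=np.array([np.cos(w),np.sin(w),0]); k=np.array([551.5,-57.6,45.])
robot.move_gripper(1.0)
robot.move_linear(k+[0,0,90],speed=200)
hit=robot.move_linear(k,speed=90,f_stop=8); print(hit,robot.current_tcp_pos())
if not hit:
    robot.move_gripper(0); print(robot.current_gripper_width()*93,robot.current_finger_force(),robot.current_contact_force())
    robot.move_linear(k-55*u,speed=40)
    print(robot.current_tcp_pos(),robot.current_gripper_width()*93,robot.current_contact_force())
s=cam('side'); t=cam('top'); np.savez('a.npz',side=s['img'],top=t['img'])
cv2.imwrite('pics/s4.png',np.hstack([cv2.resize(s['img'][180:300,150:290],(400,343),interpolation=cv2.INTER_CUBIC),cv2.resize(t['img'][200:320,205:345],(400,343),interpolation=cv2.INTER_CUBIC)]))
print(robot.current_t())
E
```

```text
False [552.01163326 -57.75408014  45.58247891]
22.496440813638582 30.000538268359378 [0.30750857 5.29950676 0.79973046]
[499.16440116 -69.50692419  44.90806392] 22.449103947719205 [ 5.02904551  7.42675093 -3.46133598]
17.3917
```

View pics/s4.png

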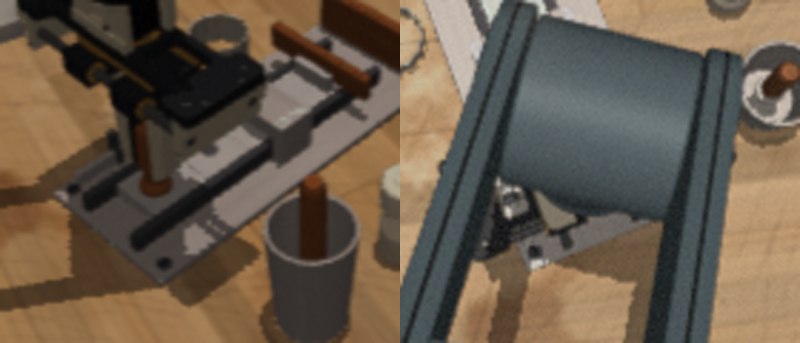

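The knob is held and the jaw is open, with the mark fin visible at side crop (113,140). The finger hides the pointer, so I compute the remaining travel from the clear "before" images.

```bash
python3 - <<'E'
from h import *
b=np.load('before.npz'); a=np.load('a.npz'); t=cam('top'); s=cam('side')
w=.247; u=np.array([np.cos(w),np.sin(w)]); v=np.array([-u[1],u[0]]); O=np.array([605.5,-44])
C=lambda p:np.round([(p[:2]-O)@u,(p[:2]-O)@v],1)
g=cv2.cvtColor(b['top'],cv2.COLOR_BGR2GRAY).astype(float)
def cen(x0,x1,y0,y1,th=125):
    W=np.clip(th-g[y0:y1,x0:x1],0,None); Y,X=np.mgrid[y0:y1,x0:x1]; return (X*W).sum()/W.sum(),(Y*W).sum()/W.sum()
P=cen(234,241,235,243); M=cen(241,248,266,272)
print('ptr',P,[C(onz(t,*P,z)) for z in(14,20,26)]); print('mark',M,[C(onz(t,*M,z)) for z in(14,26,38)])
m,e=cross(t,(244.4,268.9),s,(188.9,226.7)); print('markX',C(m))
# marker fin in side before: dark columns
gs=cv2.cvtColor(b['side'],cv2.COLOR_BGR2GRAY); print(gs[222:242,182:197])
# knob: side silhouette centre line at mid straight part, and top
for im,x0,x1,y0,y1 in((b['side'],208,235,200,242),):
    h=cv2.cvtColor(im[y0:y1,x0:x1],cv2.COLOR_BGR2HSV); k=cv2.inRange(h,(0,100,20),(18,255,190))
    print([(y0+i,x0+np.flatnonzero(r).min(),x0+np.flatnonzero(r).max()) for i,r in enumerate(k) if r.any()][::2])
h=cv2.cvtColor(b['top'][225:250,245:275],cv2.COLOR_BGR2HSV);k=cv2.inRange(h,(0,100,20),(18,255,190))
print([(225+i,245+np.flatnonzero(r).min(),245+np.flatnonzero(r).max()) for i,r in enumerate(k) if r.any()])
for z in(25,30): print('knob disp',C(onz(s,222.5,234,z))-C(onz(s,204.3,245.5,z)))
for q in((259.8,236.8),(259.1,237.4)): print('knob top',C(onz(t,*q,84)))
for p in([0,0],[-36,0],[-56,0]): 
    X=O+p[0]*u; print(p,proj(t,[*X,84]),proj(s,[*X,84]))
E
```

```text
ptr (np.float64(237.6565445026178), np.float64(238.15392670157067)) [array([-33.3,  45. ]), array([-34.1,  45. ]), array([-34.9,  45. ])]
mark (np.float64(243.49143610013175), np.float64(269.0790513833992)) [array([-102.2,   56.8]), array([-103.1,   56.7]), array([-104. ,   56.7])]
markX [-104.5   54.8]
[[ 90  92  92  93  94  97 101 103 107 111 115 114 110 107 106]
 [ 91  93  93  92  92  92  92  93  97 103 109 112 113 111 110]
 [ 91  92  91  91  90  88  84  83  88  94  99 106 111 115 116]
 [ 90  90  92  90  87  76  60  59  74  86  92  99 105 112 116]
 [ 90  90  90  90  78  55  42  39  50  71  89  91  96 101 110]
 [ 88  88  89  88  77  46  26  31  33  53  81  88  91  99 112]
 [ 86  85  85  86  78  55  21  18  20  44  76  93 101 109 113]
 [ 85  84  85  86  85  66  23  15  17  43  81 107 110 110  95]
 [ 89  87  88  89  87  67  26  14  18  44  86 109  96  67  52]
 [ 95  88  86  86  87  67  29  19  21  42  77  85  55  45  43]
 [103  96  89  87  88  78  58  43  30  31  32  41  43  43  49]
 [107 101  95  92  98 106 107  84  38  18  21  33  45  54  79]
 [106 103 104 107 111 110  96  58  34  
[... 1234 characters left out ...]
t64(263)), (234, np.int64(255), np.int64(263)), (235, np.int64(255), np.int64(263)), (236, np.int64(255), np.int64(263)), (237, np.int64(255), np.int64(263)), (238, np.int64(255), np.int64(263)), (239, np.int64(255), np.int64(263)), (240, np.int64(255), np.int64(263)), (241, np.int64(255), np.int64(263)), (242, np.int64(256), np.int64(263)), (243, np.int64(257), np.int64(262)), (244, np.int64(259), np.int64(260))]
knob disp [51.2 -1.3]
knob disp [50.8 -1.3]
knob top [-56.8   1.1]
knob top [-57.4   3. ]
[0, 0] [250.73749244 211.6717739 ] [239.30872573 199.99627764]
[-36, 0] [256.78705182 227.42395985] [227.30708802 207.40597806]
[-56, 0] [260.18487342 236.27140051] [220.39337492 211.67444075]
```

Pointer at about −35 and mark at about −103.5 along the clamp give a travel of about 68.5 mm. I go there and check for slip from the knob's flange in the side view.

```bash
python3 - <<'E'
from h import *
w=.247; u=np.array([np.cos(w),np.sin(w),0]); g0=np.array([552.01,-57.75,45.58])
O=np.array([605.5,-44])
p=robot.current_tcp_pos(); print('settled travel',(g0-p)@u)
d=68.5-(g0-p)@u
robot.move_linear(np.array([551.5,-57.6,45])-(55+d)*u,speed=30); robot.sleep(.3)
p=robot.current_tcp_pos(); print('travel',(g0-p)@u,robot.current_contact_force(),robot.current_gripper_width()*93,robot.current_t())
s=cam('side'); np.savez('c.npz',side=s['img'])
for q in((188.6,225.5),(188.9,226.5)):
    P=onz(s,*q,38); D=P[:2]-O; print('mark side',D@u[:2],D@[-u[1],u[0]])
X=O-55*u[:2]
for tr in(0,54.2,68.5): print(tr,'axis exp at z30',proj(s,[*(X-tr*u[:2]),30]))
b=np.load('before.npz')['side'];a=np.load('a.npz')['side'];c=s['img']
cv2.imwrite('pics/s5.png',np.hstack([cv2.resize(i[y:y+50,x:x+33],(264,400),interpolation=cv2.INTER_NEAREST) for i,x,y in((b,206,200),(a,188,212),(c,183,216))]))
E
```

```text
settled travel 54.042273522629635
travel 68.31056183637014 [ 5.57508305  6.9360356  -4.98452785] 22.317941261060554 18.425
mark side -103.45378961815125 57.54930534268065
mark side -105.01942432942113 54.44502787576493
0 axis exp at z30 [222.18436942 229.8320831 ]
54.2 axis exp at z30 [203.35017723 242.14530667]
68.5 axis exp at z30 [198.15551513 245.54141919]
```

View pics/s5.png

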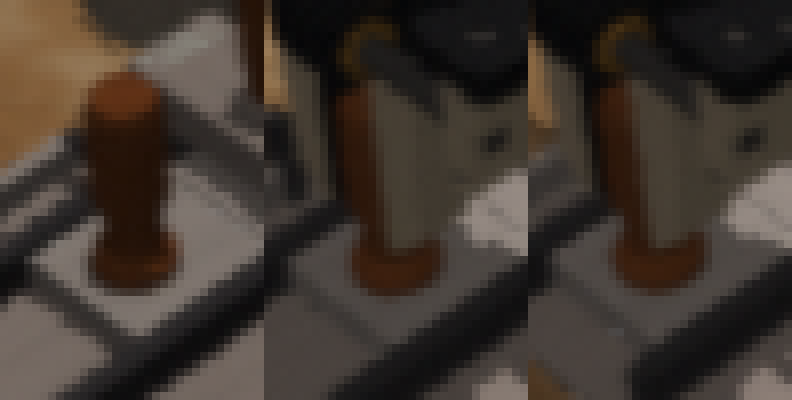

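The flange moved by the predicted pixels, from (222.9,236) to (199.8,252.5), so there was no slip. The averaged evidence gives about 69.2 mm, so I trim the last millimetre, check the cup and hand in.

```bash
python3 - <<'E'
from h import *
w=.247; u=np.array([np.cos(w),np.sin(w),0]); g0=np.array([552.01,-57.75,45.58])
robot.move_linear(np.array([551.5,-57.6,45])-(55+14.46+0.9)*u,speed=10); robot.sleep(.5)
p=robot.current_tcp_pos(); print((g0-p)@u,robot.current_contact_force(),robot.current_gripper_width()*93,robot.current_t())
print(robot.hand_in())
E
```

```text
69.22277697055657 [ 5.66043244  6.7703359  -4.41525352] 22.325281097181158 19.225
the job is handed in; nothing more can be done
None
```

The job is handed in: the pin stands in the upright cup, and the gripper holds the knob at about 69 mm of travel, with the jar, ring and bottle never touched; the finger hid the pointer, so its level with the marker is computed from earlier images (good to about 1–2 mm), not seen.

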